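Swab the crease of a splash guard

TASK

Take the hygiene sampling wand out of the rack and, with the wand slanted back out of the way of the leaning clear pane, draw its tip slowly (a few centimetres a second) along the whole crease where the guard's pane meets its foot plate, from the left end to the right end as the robot sees it, keeping the tip tucked into the corner under a light, steady pressure of about 4 newtons. The guard stands loose and must not be shifted; then lower the wand back into a free slot of the rack, fully down and upright, and leave everything else undisturbed.

Things in the scene. Friction and masses are not known exactly. Their poses are not given: they have to be found in the camera images.
- wand: the hygiene sampling wand, white plastic, 60 g, 152 mm long, upright in an outer slot of the rack at the start. Origin: on its long axis at the underside of its round collar (26 mm across, 4 mm thick), which rests on the rack's shelf; z points from the tip to the handle's end. Below the collar: a centring plug 13 mm across, 6 mm long, then a straight 6 mm stem with a ball tip
- wand_grip (a point): the middle of the wand's handle, on its axis, 35 mm above the wand's origin. The handle is 16 x 16 mm square, its flats facing the wand's own x and y, and 62 mm long (4 to 66 mm above the origin), with an end cap 12.5 mm square up to 70 mm
- wand_tip (a point): the centre of the wand's smooth 10 mm ball tip (friction about 0.25), on the axis 77 mm below the wand's origin while the stem is out. The stem is sprung: it holds up to 1 N of push along it, then sinks into the handle 1 mm for each 6 N more, 3 mm at most (19 N)
- guard: the splash guard, 0.8 kg, standing loose on the bench: a white foot plate (155 x 180 mm, 6 mm thick, x = -115 to +40 mm) and a clear pane (180 mm wide, 210 high, 5 thick) that leans 12 degrees towards the robot (its -x) over the crease. Origin on the bench below the middle of the crease; x away from the robot, y along the crease to the robot's left, z up. A sideways push of some 5 N may slide it
- crease_mid (a point): the middle of the crease: the inside corner between the top of the foot plate and the robot's side of the pane, a straight line x = 0, z = 6 mm, y = -90 to +90 mm in the guard's frame. A 10 mm ball lies against both faces when its centre is at x = -6 mm, z = 11 mm in that frame. Axes as the guard's
- crease_left (a point): the left end of the crease (guard's y = +90 mm), on the crease line, 6 mm above the bench
- crease_right (a point): the right end of the crease (guard's y = -90 mm), on the crease line, 6 mm above the bench
- rack: the steel sampling rack, fixed: a shelf 60 x 200 mm, 6 mm thick, its top 105 mm above the bench, on two end plates and a base 80 x 200 mm, 8 mm thick. Three round slots, 17 mm across, go through the shelf in a row along the rack's y, 60 mm apart. Origin on the bench under the middle slot; z up. One outer slot holds the wand, the other the vial; the middle one is empty
- slot0 (a point): the mouth of the rack's right-hand slot (rack's y = -60 mm), centre, at the top of the shelf
- slot1 (a point): the mouth of the rack's middle slot, centre, at the top of the shelf
- slot2 (a point): the mouth of the rack's left-hand slot (rack's y = +60 mm), centre, at the top of the shelf
- vial: a capped sample vial in the other outer slot of the rack, told from the wand by its low round cap, 24 mm across and 22 mm high, instead of a tall square handle; leave it. Origin at the underside of the cap
- tin: a flat food tin, 84 mm across, 36 mm high, on the near part of the bench; leave it. Origin at the centre of its underside
- label_roll: a roll of blank paper labels, 90 mm across, 50 mm high, lying flat at the far side; leave it. Origin under its centre
- soup_can: a food can, 68 mm across, 100 mm high, at the far side; leave it. Origin under its centre
- sauce_jar: a food jar, 72 mm across, 120 mm high, at the far side; leave it. Origin under its centre
- cereal_carton: a plain cardboard food carton, 100 x 170 mm, 60 mm high, lying at the right-hand side; leave it. Origin under its centre
- spray: a clear bottle, 64 mm across, 160 mm high, at the left-hand side; leave it. Origin under its centre

How it is judged:
On the way, in this order (a step that is already met when the one before it is completed fails the run):
1. the tip is at the left end of the crease (8 mm along it), within 4 mm of touching both pane and foot, pressed with 2.5 to 9.5 N in all, slower than 100 mm/s (y of wand_tip in the frame of guard between 0.07 and 0.086 m and x of wand_tip in the frame of guard above -0.0102 m and z of wand_tip in the frame of guard below 0.015 m and contact force between wand and guard between 2.5 and 9.5 N and linear speed of wand below 0.1 m/s), for 0.1 s.
2. the tip is 38 mm from the left end of the crease (8 mm along it), within 4 mm of touching both pane and foot, pressed with 2.5 to 9.5 N in all, slower than 100 mm/s (y of wand_tip in the frame of guard between 0.044 and 0.06 m and x of wand_tip in the frame of guard above -0.0102 m and z of wand_tip in the frame of guard below 0.015 m and contact force between wand and guard between 2.5 and 9.5 N and linear speed of wand below 0.1 m/s), for 0.1 s.
3. the tip is 64 mm from the left end of the crease (8 mm along it), within 4 mm of touching both pane and foot, pressed with 2.5 to 9.5 N in all, slower than 100 mm/s (y of wand_tip in the frame of guard between 0.018 and 0.034 m and x of wand_tip in the frame of guard above -0.0102 m and z of wand_tip in the frame of guard below 0.015 m and contact force between wand and guard between 2.5 and 9.5 N and linear speed of wand below 0.1 m/s), for 0.1 s.
4. the tip is 90 mm from the left end of the crease (8 mm along it), within 4 mm of touching both pane and foot, pressed with 2.5 to 9.5 N in all, slower than 100 mm/s (y of wand_tip in the frame of guard between -0.008 and 0.008 m and x of wand_tip in the frame of guard above -0.0102 m and z of wand_tip in the frame of guard below 0.015 m and contact force between wand and guard between 2.5 and 9.5 N and linear speed of wand below 0.1 m/s), for 0.1 s.
5. the tip is 116 mm from the left end of the crease (8 mm along it), within 4 mm of touching both pane and foot, pressed with 2.5 to 9.5 N in all, slower than 100 mm/s (y of wand_tip in the frame of guard between -0.034 and -0.018 m and x of wand_tip in the frame of guard above -0.0102 m and z of wand_tip in the frame of guard below 0.015 m and contact force between wand and guard between 2.5 and 9.5 N and linear speed of wand below 0.1 m/s), for 0.1 s.
6. the tip is 142 mm from the left end of the crease (8 mm along it), within 4 mm of touching both pane and foot, pressed with 2.5 to 9.5 N in all, slower than 100 mm/s (y of wand_tip in the frame of guard between -0.06 and -0.044 m and x of wand_tip in the frame of guard above -0.0102 m and z of wand_tip in the frame of guard below 0.015 m and contact force between wand and guard between 2.5 and 9.5 N and linear speed of wand below 0.1 m/s), for 0.1 s.
7. the tip is at the right end of the crease (8 mm along it), within 4 mm of touching both pane and foot, pressed with 2.5 to 9.5 N in all, slower than 100 mm/s (y of wand_tip in the frame of guard between -0.086 and -0.07 m and x of wand_tip in the frame of guard above -0.0102 m and z of wand_tip in the frame of guard below 0.015 m and contact force between wand and guard between 2.5 and 9.5 N and linear speed of wand below 0.1 m/s), for 0.1 s.
8. the wand is lowered into a slot of the rack, its collar less than 8 mm above the shelf while the gripper still holds it ((horizontal distance between wand and slot0 below 0.006 m or horizontal distance between wand and slot1 below 0.006 m or horizontal distance between wand and slot2 below 0.006 m) and z of wand in the frame of rack below 0.113 m and angle between wand's own z axis and vertical below 0.15 rad and contact force between the fingers and wand above 0.5 N), for 0.1 s.
At the end, for the whole second after the job is handed in: The wand stands released and at rest in one of the rack's slots, upright within 6 degrees, its collar down on the shelf within 3 mm and its axis within 6 mm of the slot's centre; the guard stands flat within 10 mm of where it was and every other thing within 20 mm ((horizontal distance between wand and slot0 below 0.006 m or horizontal distance between wand and slot1 below 0.006 m or horizontal distance between wand and slot2 below 0.006 m) and z of wand in the frame of rack between 0.102 and 0.108 m and angle between wand's own z axis and vertical below 0.1 rad and linear speed of each of wand, guard below 0.02 m/s and angle between guard's own z axis and vertical below 0.05 rad and distance of guard from where it was at the start of the episode below 0.01 m and distance of each of vial, tin, label_roll, soup_can, sauce_jar, cereal_carton, spray from where it was at the start of the episode below 0.02 m); the robot touches nothing.
It fails at once if the wand is pressed on the guard with more than 18 N in all (contact force between wand and guard above 18 N).
It fails at once if the wand is rushed: faster than 200 mm/s while it touches the guard (contact force between wand and guard above 0.5 N and linear speed of wand above 0.2 m/s).
It fails at once if the guard is shifted by more than 10 mm (distance of guard from where it was at the start of the episode above 0.01 m).
It fails at once if the vial, a can, the jar, the carton, the bottle, the tin or the label roll is disturbed by more than 20 mm (distance of any of vial, tin, label_roll, soup_can, sauce_jar, cereal_carton, spray from where it was at the start of the episode above 0.02 m).
It also fails if it takes over 72 s, if anything falls off the work surface, if the arm or the gripper's body presses on something with over 40 N, if the wrist force passes 120 N, or if a joint passes its speed limit or range.

ROBOT

A 6-joint arm with a two-finger parallel gripper is mounted at the origin on the work surface. World frame = base frame: x ahead of the robot, y to its left, z up, the work surface at z = 0. Lengths are in m, angles in rad, forces in N, time in s.
With the tool pointing down it reaches from about 0.35 to 0.775 m from the base axis. Payload 7.3 kg.
Tool frame: the origin (TCP) lies on the centre line of the jaws, within the pads' length; the fingertips stand r.nose_length ahead of it and the grasp point (between the pads) lies 3 mm ahead of it (r.nose_length is the distance from the TCP to the fingertips, in m); x points along the fingers, y is the direction in which the jaws open and shut, and the axes are right-handed (so a half turn about x gives the same grasp; the last joint's range is limited). The gripper opens to 92 mm and grips with 3 to 60 N. Pads are 19 mm wide; open, the fingers measure 130 mm over their backs; the gripper's body (75 mm by 190 mm) begins 47 mm behind the grasp point.
Start: joints at [-1.246, 0.342, 1.524, -0, 1.275, -0.146], TCP at [0.238, -0.468, 0.249] pointing down, gripper open.
Joint ranges: [-2.53, 2.53], [-0.77, 2.02], [0.04, 2.7], [-1, 4.14], [0.28, 2.66], [-3.11, 3.11]. Speed limits (rad/s): [2.57, 2.57, 3.14, 3.14, 3.14, 3.14].

INTERFACE

Orientations are given as a rotation vector (axis times angle).
In Python, from bench import r gives the robot as it stands. Calls block until the motion is done:
- r.move_pose(position, orientation): joint-space move of the TCP to a pose.
- r.movel(position, frame=None, velocity=0.15): straight line of the TCP; frame=None keeps the orientation; velocity is the mean speed in m/s.
- r.movej(angles): joint-space move.
- r.open_gripper() and r.clamp(force=None): open the fingers fully, or close them until they stop; force is the grip in N (None keeps the last).
- r.sleep(seconds).
- r.solve_ik(position, orientation): joint angles nearest the present ones, or None.
- r.sense(): the state.
- r.capture(name): name is "side" or "top"; returns a dict with "pixels" (480x640x3 uint8, blue, green, red), "depth" (480x640 float32, m along the optical axis (not along the pixel's ray), 0 where there is no reading), "vfov" (degrees; the focal length in pixels is half the picture's height over the tangent of half this angle, whatever the lens; pixels are square), "cx", "cy" (the principal point, pixels), "eye" and "rotation" of the camera in the world. Camera axes: x right, y down, z forward; pixel columns grow to the right and rows downward; lengths in m; the calibration is good to about 2 mm. A picture is of the moment at which its call begins.
A pose or a line that the arm cannot do raises r.IKError and nothing moves.
- r.job_done(): hands the job in, once; it reports no verdict.
Trained networks look in a picture, given as the dict that the camera call returned (one of the last four; its "shot" number tells which), for a name from the list of things; names that differ only in an ending like _2 or _b are one class to them, and where a whole thing is asked for, a point or a joint stands for the part that bears it (a point fixed in the world has none). Each returns a list of dicts, best first, with "conf" (0 to 1); they miss things now and then, are a little off and sometimes report something else, mostly with a low value. They report only what shows in the picture. A call takes as long as a camera call.
- r.look_for(picture, label): "centre" ([x, y, z] in m, in world coordinates, good to about 4 mm: the middle of the surface that is visible of it).
- r.regions_of(picture, label): "pixels" (480x640 bool, what is visible of it).
- r.tip_of(picture, label): "centre" ([x, y, z] in m, in world coordinates, good to about 4 mm: a listed point, or the origin of a listed thing).
The state is a dict: "time": time; "qpos": joint angles; "joint_velocities": joint speeds; "joint_efforts": joint torques, N m; "ee_pos": TCP position; "tcp_rot": TCP orientation; "contact_force": force on the tool from outside, world axes, zero at the start; "torque": the same for the moment, N m; "gripper_width": finger opening in m.
Only numpy, scipy, OpenCV 4.12 (cv2) and the standard library are available. Lean on these libraries where they do the work, as an engineer would, in place of code of your own. Each camera call takes 0.05 s, during which the arm holds its last target.

## Working session

There is one attempt and no reset: what is moved stays moved. The work goes in short steps, each a Python script; the robot and the scene stay as the last script left them, time stands still between calls to the robot, and variables do not carry over. Pictures are saved under pics/ and viewed, and the job is handed in when it is done.

```bash
ls -la; mkdir -p pics
python3 - <<'E'
from bench import r
import cv2,numpy as np
s=r.sense();print(s['time'],s['ee_pos'],s['tcp_rot'],s['contact_force'],r.nose_length,s['gripper_width'])
for n in('side','top'):
    p=r.capture(n);cv2.imwrite(f'pics/{n}0.png',p['pixels']);print(n,p['vfov'],p['cx'],p['cy'],p['eye'],np.round(p['rotation'],3).tolist())
    for l in ['wand','wand_grip','guard','crease_mid','crease_left','crease_right','rack','slot0','slot1','slot2','vial']:
        o=r.tip_of(p,l);print(l,[(np.round(d['centre'],4).tolist(),round(d['conf'],2)) for d in o[:2]])
print(r.sense()['time'])
E
```

```text
total 12
drwxr-xr-x  3 agent agent 4096 Dec  7 15:28 .
drwxr-xr-x 23 root  root  4096 Dec  7 15:28 ..
drwxr-xr-x  2 agent agent 4096 Dec  7 15:28 pics
0.0 [ 0.23802435 -0.46752164  0.24803979] [ 1.95956533  0.47161338 -1.95991556] [ 0.09189433  0.55162589 -0.51561903] 0.022 0.09219264920276317
side 51.52781359387073 316.5131007504627 244.27419479813074 [ 0.50465554 -0.95755142  0.67904082] [-2.09, 0.131, -0.068]
wand [([0.5002, -0.1589, 0.1032], 0.94)]
wand_grip [([0.4994, -0.16, 0.1407], 0.68), ([0.7193, -0.3593, 0.0022], 0.6)]
guard [([0.6719, 0.1635, -0.0005], 0.74)]
crease_mid [([0.6667, 0.1642, 0.0037], 0.64)]
crease_left [([0.6808, 0.2508, 0.0081], 0.83)]
crease_right [([0.6669, 0.0713, 0.0063], 0.58)]
rack [([0.6707, 0.1633, -0.0], 0.74), ([0.4822, -0.2134, -0.002], 0.58)]
slot0 [([0.4669, -0.2704, 0.1027], 0.95), ([0.479, -0.2183, 0.1038], 0.84)]
slot1 [([0.4669, -0.2704, 0.1027], 0.95), ([0.479, -0.2183, 0.1038], 0.84)]
slot2 [([0.4669, -0.2704, 0.1027], 0.95), ([0.479, -0.2183, 0.1038], 0.84)]
vial [([0.4656, -0.2735, 0.1072], 0.75), ([0.4836, -0.2138, -0.0016], 0.39)]
top 50.302079406694496 326.97703858187134 237.68769368752305 [0.54527882 0.02615408 1.12786401] [-2.214, 2.158, -0.124]
wand [([0.4985, -0.1566, 0.108], 0.7)]
wand_grip [([0.4906, -0.1572, 0.1433], 0.67)]
guard [([0.6667, 0.1646, -0.0035], 0.58), ([0.6786, 0.2544, 0.0032], 0.51)]
crease_mid [([0.6699, 0.1666, 0.009], 0.81)]
crease_left [([0.6801, 0.2537, 0.0044], 0.72), ([0.4832, -0.2136, 0.1014], 0.69)]
crease_right [([0.6638, 0.0727, 0.0042], 0.72), ([0.4694, -0.2768, 0.1084], 0.22)]
rack [([0.4785, -0.2198, 0.0015], 0.84)]
slot0 [([0.4929, -0.1614, 0.102], 0.95), ([0.4798, -0.2149, 0.1023], 0.71)]
slot1 [([0.4929, -0.1614, 0.102], 0.95), ([0.4798, -0.2149, 0.1023], 0.71)]
slot2 [([0.4929, -0.1614, 0.102], 0.95), ([0.4798, -0.2149, 0.1023], 0.71)]
vial [([0.5012, -0.1537, 0.1085], 0.69)]
1.2
```

View pics/side0.png

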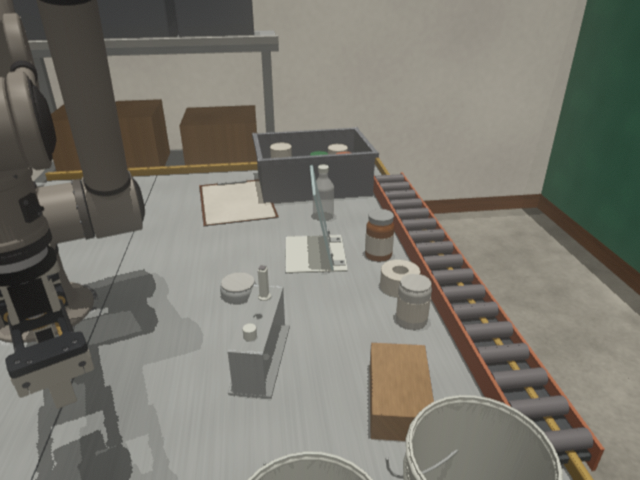

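View pics/top0.png

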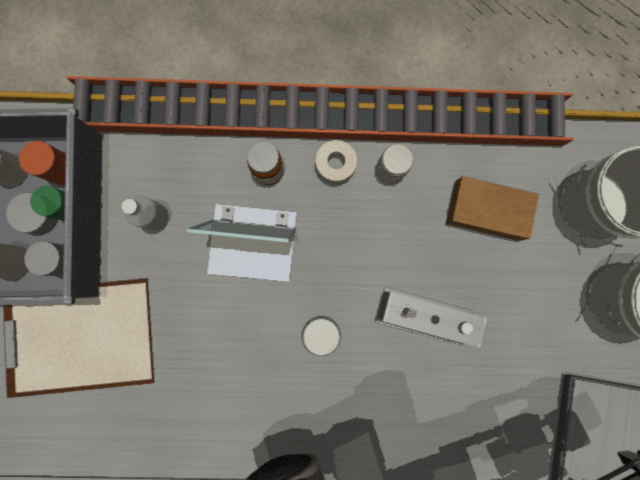

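```bash
cat > h.py <<'E'
import numpy as np,cv2
from scipy.spatial.transform import Rotation as R
def cam(p):
    f=p['pixels'].shape[0]/2/np.tan(np.radians(p['vfov'])/2)
    Rm=np.array(p['rotation']); Rm=R.from_rotvec(Rm).as_matrix() if Rm.size==3 else Rm
    return f,Rm,np.array(p['eye'])
def cloud(p):
    f,Rm,e=cam(p);v,u=np.mgrid[:480,:640];d=p['depth']
    c=np.stack([(u-p['cx'])/f*d,(v-p['cy'])/f*d,d],-1)
    w=c@Rm.T+e;w[d==0]=np.nan;return w
def proj(p,P):
    f,Rm,e=cam(p);c=(np.atleast_2d(P)-e)@Rm
    return np.c_[c[:,0]/c[:,2]*f+p['cx'],c[:,1]/c[:,2]*f+p['cy']]
def plane_pts(p,uv,z):
    f,Rm,e=cam(p);uv=np.atleast_2d(uv)
    d=np.c_[(uv[:,0]-p['cx'])/f,(uv[:,1]-p['cy'])/f,np.ones(len(uv))]@Rm.T
    return e+d*((z-e[2])/d[:,2])[:,None]
E
python3 - <<'E'
from bench import r
from h import *
import pickle
ps={n:r.capture(n) for n in('top','side')}
pickle.dump(ps,open('ps.pkl','wb'))
np.set_printoptions(precision=4,suppress=True)
for n,p in ps.items():
    W=cloud(p)
    print(n,'bench z',np.nanmedian(W[...,2][(abs(W[...,0]-.5)<.2)&(abs(W[...,1])<.1)]))
    def box(a,b):return np.all((W>np.array(a))&(W<np.array(b)),-1)
    for nm,m in dict(shelf=box([.4,-.36,.095],[.58,-.08,.112]),cap=box([.45,-.2,.165],[.54,-.11,.2]),hand=box([.45,-.2,.12],[.54,-.11,.2]),vial=box([.42,-.31,.118],[.52,-.23,.14]),foot=box([.5,.03,.003],[.75,.3,.012]),pane=box([.55,.03,.03],[.75,.3,.3])).items():
        q=W[m]
        if len(q)<3: print(nm,len(q));continue
        rc=cv2.minAreaRect((q[:,:2]*1000).astype(np.float32))
        print(nm,len(q),q.mean(0),q.min(0),q.max(0),rc)
    a=cv2.resize(p['pixels'][130:350,180:500] if n=='top' else p['pixels'][150:400,200:440],None,fx=2.5 if n=='top' else 2.4,fy=2.5 if n=='top' else 2.4,interpolation=cv2.INTER_CUBIC)
    cv2.imwrite(f'pics/{n}_crop.png',a)
    for l in ['guard','wand','tin','spray','vial']:
        o=r.regions_of(p,l)
        if o: 
            m=o[0]['pixels'];q=W[m];q=q[~np.isnan(q[:,0])];print(l,o[0]['conf'],m.sum(),np.median(q,0))
E
```

```text
top bench z 0.00038194134749480746
shelf 2749 [ 0.4816 -0.2127  0.1049] [ 0.43   -0.3181  0.0952] [ 0.5329 -0.1101  0.112 ] ((481.22344970703125, -214.47952270507812), (201.13404846191406, 60.02646255493164), 76.30120849609375)
cap 74 [ 0.4961 -0.155   0.1726] [ 0.4865 -0.1644  0.1651] [ 0.5049 -0.1466  0.179 ] ((495.5422058105469, -156.0933380126953), (16.39263343811035, 15.561963081359863), 70.29473876953125)
hand 110 [ 0.4965 -0.1529  0.1629] [ 0.4865 -0.1644  0.1209] [ 0.5051 -0.1466  0.179 ] ((495.51593017578125, -155.8949737548828), (16.763568878173828, 15.634686470031738), 69.74556732177734)
vial 125 [ 0.4676 -0.2712  0.1262] [ 0.4568 -0.2831  0.1181] [ 0.4784 -0.2606  0.1313] ((467.73699951171875, -271.8511962890625), (21.405311584472656, 22.612531661987305), 2.652268171310425)
foot 4798 [0.6235 0.1663 0.0061] [0.5002 0.03   0.003 ] [0.75   0.2998 0.012 ] ((625.1019287109375, 164.91265869140625), (269.7019348144531, 249.85121154785156), 89.97050476074219)
pane 1400 [0.6452 0.1654 0.1462] [0.6202 0.0733 0.0301] [0.6795 0.2593 0.2178] ((650.903564453125, 166.00799560546875), (1
[... 901 characters left out ...]
-0.2887  0.1181] [ 0.4793 -0.2633  0.1286] ((468.160400390625, -276.0700378417969), (25.042146682739258, 22.143220901489258), 85.3028793334961)
foot 1875 [0.6298 0.1554 0.0057] [0.5076 0.0655 0.003 ] [0.7465 0.2853 0.0117] ((628.4874267578125, 178.63343811035156), (215.95956420898438, 239.67501831054688), 86.07670593261719)
pane 497 [0.6453 0.1321 0.1322] [0.62   0.0663 0.03  ] [0.6794 0.2554 0.2149] ((650.4243774414062, 161.1865997314453), (189.71368408203125, 49.07408905029297), 85.75955200195312)
guard 0.68 2468 [0.6344 0.1438 0.0059]
wand 0.88 319 [ 0.4955 -0.1652  0.1414]
tin 0.92 838 [ 0.4343 -0.0141  0.0336]
spray 0.58 750 [0.6863 0.3585 0.0852]
vial 0.78 212 [ 0.4686 -0.2821  0.1222]
```

```bash
echo
python3 - <<'E'
from h import *
import pickle
np.set_printoptions(precision=4,suppress=True)
ps=pickle.load(open('ps.pkl','rb'))
for n,p in ps.items():
    W=cloud(p)
    m=np.all((W>np.array([.55,.03,.025]))&(W<np.array([.72,.3,.25])),-1)
    q=W[m]
    # plane: n=(cos psi*c, sin psi*c, s)
    for it in range(3):
        c=q.mean(0);nv=np.linalg.svd(q-c,full_matrices=False)[2][2];nv*=np.sign(nv[0])
        d=(q-c)@nv;q=q[abs(d)<3*max(np.median(abs(d)),.0008)]
    print(n,len(q),nv,'lean',np.degrees(np.arcsin(nv[2])),'yaw',np.degrees(np.arctan2(nv[1],nv[0])),d.std())
    # x at y=.163,z=.006
    for z in (.006,.1): print('plane x at y=.163',z,c[0]-((.163-c[1])*nv[1]+(z-c[2])*nv[2])/nv[0])
    yaw=np.arctan2(nv[1],nv[0]);t=np.array([-np.sin(yaw),np.cos(yaw)]);s=q[:,:2]@t
    print('span along',np.percentile(s,[0,1,99,100]),'z',q[:,2].min(),q[:,2].max())
    # white foot
    img=p['pixels'].astype(int);w=(img.min(-1)>185).astype(np.uint8)
    roi=np.zeros_like(w)
    if n=='top': roi[195:290,195:305]=1
    else: roi[225:280,275:355]=1
    w*=roi;w=cv2.morphologyEx(w,cv2.MORPH_OPEN,np.ones((2,2)))
    ys,xs=np.nonzero(w);P=plane_pts(p,np.c_[xs,ys],.006)
    rc=cv2.minAreaRect((P[:,:2]*1000).astype(np.float32));print('foot',len(P),rc,cv2.boxPoints(rc).tolist())
    cv2.imwrite(f'pics/{n}_w.png',w*255)
E
```

```text
top 1250 [ 0.9743 -0.0726  0.2133] lean 12.31781052404403 yaw -4.260869759566735 0.0007359137663625438
plane x at y=.163 0.006 0.6760475721550914
plane x at y=.163 0.1 0.6554647576976909
span along [0.1218 0.1228 0.3031 0.3056] z 0.025170838780498084 0.21780748301051966
foot 2787 ((629.869873046875, 163.7347869873047), (175.948486328125, 151.35720825195312), 85.71451568603516) [[547.828857421875, 81.66167449951172], [698.762939453125, 70.3513412475586], [711.910888671875, 245.80789184570312], [560.976806640625, 257.11822509765625]]
side 426 [ 0.9729 -0.0829  0.2158] lean 12.462885117109327 yaw -4.87238191685514 0.0012643445801721427
plane x at y=.163 0.006 0.6761485068077969
plane x at y=.163 0.1 0.6552977357764213
span along [0.1208 0.123  0.3079 0.3108] z 0.025925462364821295 0.21491672507244697
foot 943 ((635.5079956054688, 159.61276245117188), (172.6879425048828, 151.27735900878906), 85.96746826171875) [[553.984619140625, 78.80168151855469], [704.887451171875, 68.16343688964844], [717.0313720703125, 240.42384338378906], [566.1285400390625, 251.0620880126953]]
```

View pics/top_crop.png

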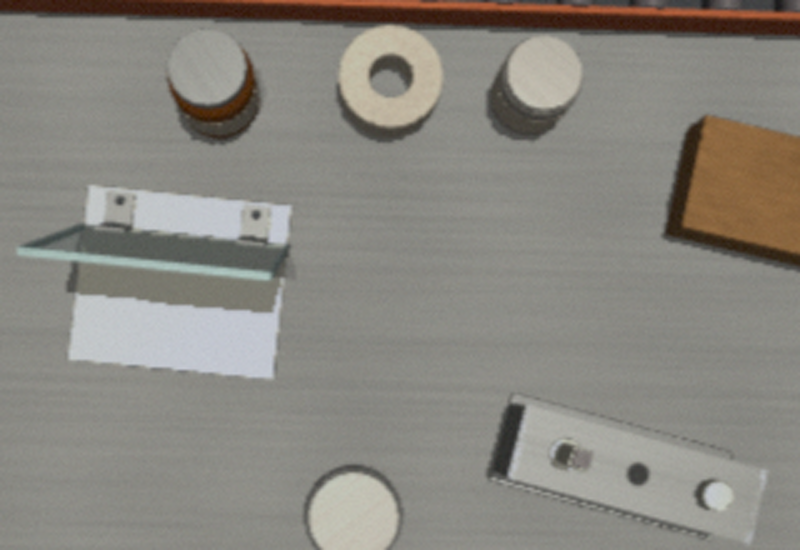

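View pics/side_crop.png

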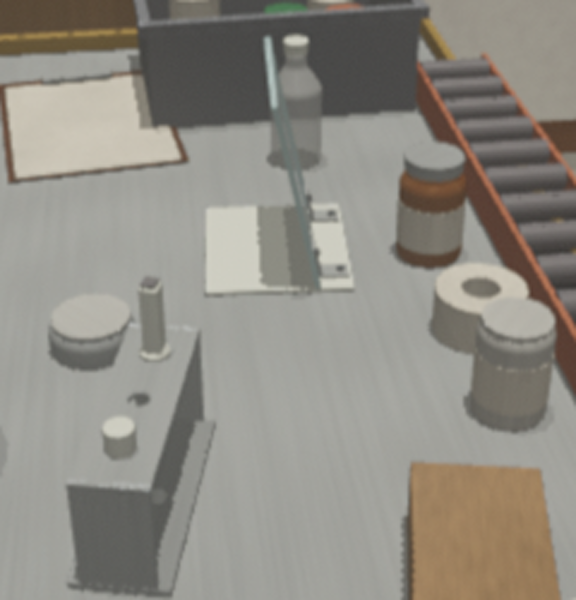

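```bash
cat >> h.py <<'E'
def rot(a,y):
    a=np.array(a,float);a/=np.linalg.norm(a);y=np.array(y,float);y-=a*(a@y);y/=np.linalg.norm(y)
    return R.from_matrix(np.c_[a,y,np.cross(a,y)]).as_rotvec()
YAW=np.radians(-4.3);XG=np.array([np.cos(YAW),np.sin(YAW),0]);YG=np.array([-np.sin(YAW),np.cos(YAW),0]);ZG=np.array([0,0,1.])
G0=np.array([.671,.163,0]);TILT=np.radians(38);L=.115
AX=np.sin(TILT)*XG-np.cos(TILT)*ZG   # tool x in the wipe
def tcp_for_tip(x,y,z): return G0+x*XG+y*YG+z*ZG-L*AX
E
python3 - <<'E'
from bench import r
from h import *
np.set_printoptions(precision=3,suppress=True)
s=r.sense();print(R.from_rotvec(s['tcp_rot']).as_matrix())
for sg in (1,-1):
  th=np.radians(72)
  for nm,P,o in [('pre',[.4957,-.158,.25],rot([0,0,-1],[sg*np.cos(th),sg*np.sin(th),0])),('pick',[.4957,-.158,.143],rot([0,0,-1],[sg*np.cos(th),sg*np.sin(th),0])),('L0',tcp_for_tip(-.06,.08,.08),rot(AX,sg*YG)),('L',tcp_for_tip(-.006,.08,.011),rot(AX,sg*YG)),('R',tcp_for_tip(-.006,-.085,.011),rot(AX,sg*YG))]:
    print(sg,nm,np.array(P),r.solve_ik(P,o))
E
```

```text
[[ 0.     0.454 -0.891]
 [-0.    -0.891 -0.454]
 [-1.     0.    -0.   ]]
1 pre [ 0.496 -0.158  0.25 ] [-0.456  0.332  1.535 -0.     1.274 -1.713]
1 pick [ 0.496 -0.158  0.143] [-0.456  0.444  1.686 -0.     1.011 -1.713]
1 L0 [0.547 0.253 0.171] [ 0.461  0.39   1.908 -0.925  0.404 -0.249]
1 L [0.6   0.249 0.102] None
1 R [0.588 0.084 0.102] None
-1 pre [ 0.496 -0.158  0.25 ] [-0.456  0.332  1.535  0.     1.274  1.429]
-1 pick [ 0.496 -0.158  0.143] [-0.456  0.444  1.686  0.     1.011  1.429]
-1 L0 [0.547 0.253 0.171] [ 0.461  0.39   1.908 -0.925  0.404  2.893]
-1 L [0.6   0.249 0.102] None
-1 R [0.588 0.084 0.102] None
```

Run:
```python
from bench import r
from h import *
np.set_printoptions(precision=2,suppress=True)
for td in range(0,46,4):
  for wz in (None,):
    out=[]
    for y in (.083,0,-.083):
      for dyaw in (-15,0,15,25):
        t=np.radians(td);h=R.from_euler('z',dyaw,degrees=True)
        X=h.apply(XG);Y=h.apply(YG)
        ax=np.sin(t)*X-np.cos(t)*ZG
        tip=G0-.006*XG+y*YG+.011*ZG
        q=r.solve_ik(tip-L*ax,rot(ax,Y))
        out.append('-' if q is None else f'{q[4]:.2f}/{q[3]:.1f}')
    print(td,out)
```

```text
0 ['1.27/0.0', '1.27/-0.0', '1.27/-0.0', '1.27/-0.0', '1.22/0.0', '1.22/-0.0', '1.22/-0.0', '1.22/-0.0', '1.18/0.0', '1.18/-0.0', '1.18/-0.0', '1.18/-0.0']
4 ['1.17/-0.0', '1.16/-0.0', '1.15/-0.0', '1.15/0.0', '1.11/-0.0', '1.10/-0.0', '1.09/0.0', '1.10/0.0', '1.07/-0.0', '1.06/-0.0', '1.06/0.0', '1.07/0.0']
8 ['1.07/-0.1', '1.04/-0.1', '1.02/-0.0', '1.02/0.0', '1.01/-0.1', '0.98/-0.0', '0.97/0.0', '0.98/0.0', '0.96/-0.1', '0.94/-0.0', '0.94/0.0', '0.95/0.1']
12 ['0.98/-0.2', '0.92/-0.1', '0.90/-0.0', '0.90/0.0', '0.90/-0.1', '0.86/-0.1', '0.85/0.0', '0.86/0.1', '0.85/-0.1', '0.82/-0.0', '0.82/0.1', '0.84/0.1']
16 ['0.89/-0.2', '0.81/-0.1', '0.77/-0.0', '0.77/0.1', '0.80/-0.2', '0.74/-0.1', '0.72/0.0', '0.74/0.1', '0.74/-0.2', '0.70/-0.0', '0.70/0.1', '0.73/0.2']
20 ['0.80/-0.3', '0.70/-0.2', '0.64/-0.0', '0.64/0.1', '0.71/-0.3', '0.62/-0.1', '0.60/0.0', '0.62/0.2', '0.63/-0.2', '0.57/-0.1', '0.58/0.1', '0.62/0.3']
24 ['0.72/-0.4', '0.59/-0.3', '0.51/-0.1', '0.51/0.1', '0.62/-0.4', '0.50/-0.2', '0.47/0.1', '0.50/0.3', '0.53/-0.4', '0.44/-0.1', '0.46/0.2', '0.52/0.4']
28 ['0.66/-0.6', '0.48/-0.4', '0.38/-0.1', '0.38/0.2', '0.54/-0.6', '0.38/-0.4', '0.33/0.1', '0.38/0.4', '0.44/-0.5', '0.31/-0.2', '0.33/0.4', '0.42/0.6']
32 ['0.61/-0.7', '0.39/-0.7', '-', '-', '0.48/-0.8', '-', '-', '-', '0.36/-0.8', '-', '-', '0.35/0.9']
36 ['0.58/-0.9', '0.33/-1.0', '-', '-', '-', '-', '-', '-', '-', '-', '-', '0.33/1.3']
40 ['-', '-', '-', '-', '-', '-', '-', '-', '-', '-', '-', '0.36/1.7']
44 ['-', '-', '-', '-', '-', '0.31/4.0', '-', '0.35/2.2', '-', '0.30/3.5', '0.35/2.5', '0.45/2.0']
```

```bash
cat >> h.py <<'E'
TT=np.radians(22);DEL=np.radians(14);TW=TT+DEL
AT=np.sin(TT)*XG-np.cos(TT)*ZG; AW=np.sin(TW)*XG-np.cos(TW)*ZG
OW=rot(AT,YG)
def tcp_for_tip(x,y,z): return G0+x*XG+y*YG+z*ZG-.112*AW-.003*AT
TH=np.radians(71);XP=np.array([np.sin(TH),-np.cos(TH),0]);YP=np.array([np.cos(TH),np.sin(TH),0])
AP=-np.sin(DEL)*XP-np.cos(DEL)*ZG
OP=rot(AP,YP)
def tcp_for_wand(x,y,zo): return np.array([x,y,zo+.035])-.003*AP   # zo: wand origin height
E
python3 - <<'E'
from bench import r
from h import *
np.set_printoptions(precision=3,suppress=True)
pre=tcp_for_wand(.4957,-.158,.105+.11);pk=tcp_for_wand(.4957,-.158,.105)
up=tcp_for_wand(.4957,-.158,.105+.15)
for P,o in [(pre,OP),(pk,OP),(up,OP),(tcp_for_tip(-.06,.08,.08),OW),(tcp_for_tip(-.006,.083,.011),OW),(tcp_for_tip(-.006,-.083,.011),OW)]:
    q=r.solve_ik(P,o);print(P,q);assert q is not None
r.move_pose(pre,OP)
r.movel(pk,velocity=.12)
s=r.sense();print(s['time'],s['ee_pos'],s['contact_force'])
p=r.capture('side');cv2.imwrite('pics/side1.png',cv2.resize(p['pixels'][180:420,140:400],None,fx=2.4,fy=2.4))
p=r.capture('top');cv2.imwrite('pics/top1.png',cv2.resize(p['pixels'][230:400,340:520],None,fx=3,fy=3))
print([np.std([r.sense()['contact_force'] for _ in range(5)],0)])
E
```

```text
[ 0.496 -0.158  0.253] [-0.441  0.47   1.336 -0.026  1.578 -1.677]
[ 0.496 -0.158  0.143] [-0.441  0.571  1.486 -0.027  1.328 -1.67 ]
[ 0.496 -0.158  0.293] [-0.441  0.446  1.266 -0.026  1.673 -1.679]
[0.55  0.252 0.173] [ 0.385  0.419  1.7   -0.264  0.692 -0.935]
[0.604 0.251 0.104] [ 0.347  0.583  1.638 -0.281  0.586 -0.941]
[0.592 0.086 0.104] [ 0.036  0.487  1.828 -0.097  0.446 -1.38 ]
4.3583 [ 0.497 -0.158  0.144] [ 0.104 -0.467  0.924]
[array([0., 0., 0.])]
```

View pics/side1.png

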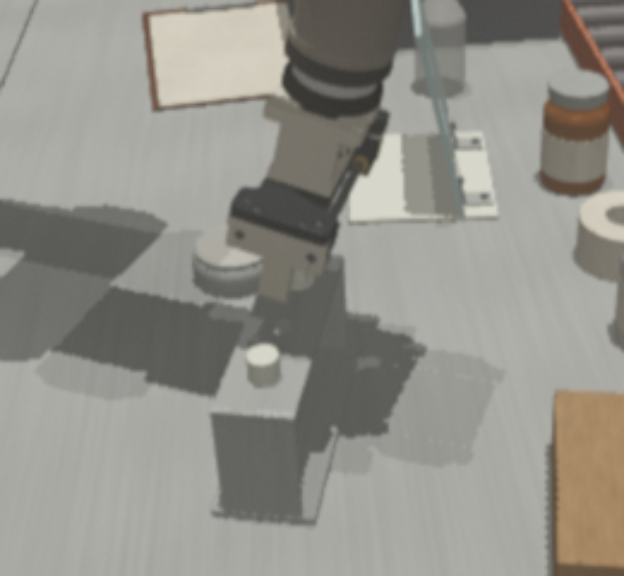

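View pics/top1.png

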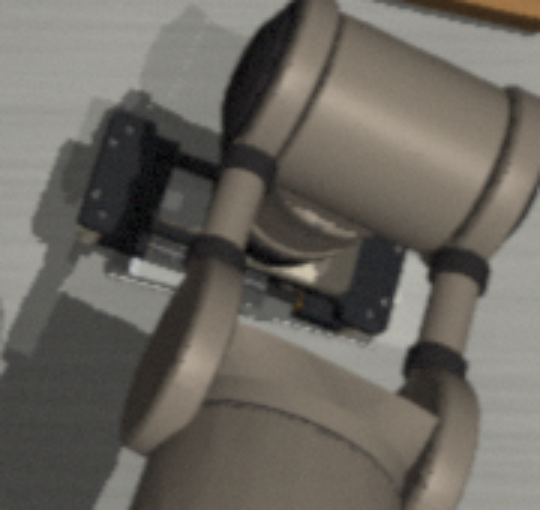

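Run:
```python
from bench import r
from h import *
np.set_printoptions(precision=4,suppress=True)
s=r.sense();print(s['ee_pos'],s['contact_force'])
r.clamp(45);r.sleep(.2)
s=r.sense();print(s['time'],s['gripper_width'],s['ee_pos'],s['contact_force'],R.from_rotvec(s['tcp_rot']).as_matrix()-R.from_rotvec(OP).as_matrix())
np.save('pickpose.npy',s['ee_pos'])
r.movel(tcp_for_wand(.4957,-.158,.105+.15),velocity=.12)
r.sleep(.2);s=r.sense();print(s['ee_pos'],s['contact_force'],s['gripper_width'],s['time'])
p=r.capture('side');cv2.imwrite('pics/side2.png',cv2.resize(p['pixels'][100:400,140:400],None,fx=2,fy=2))
```

```text
[ 0.4968 -0.1584  0.1437] [ 0.6673  0.593  -0.2123]
5.8167 0.015956823176442366 [ 0.4964 -0.1582  0.1429] [0.8264 0.0945 0.1227] [[-0. -0. -0.]
 [ 0.  0.  0.]
 [ 0.  0. -0.]]
[ 0.4963 -0.1582  0.2924] [ 0.0792 -0.2144  0.0495] 0.015849974392172436 7.4167
```

View pics/side2.png

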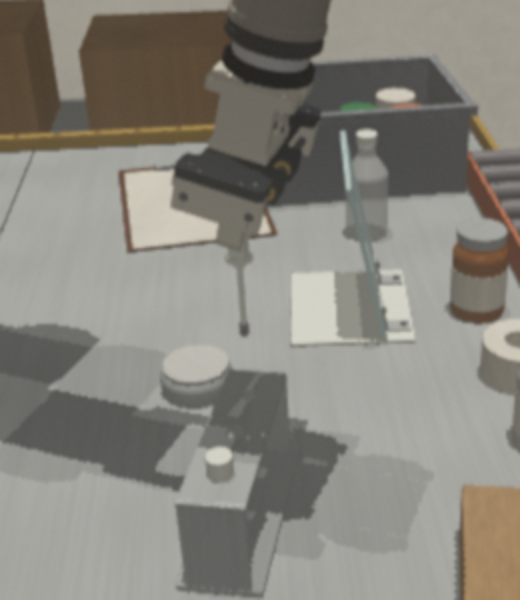

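Run:
```python
from bench import r
from h import *
np.set_printoptions(precision=4,suppress=True)
r.move_pose(tcp_for_tip(-.10,.079,.11),OW)
r.movel(tcp_for_tip(-.025,.079,.024),velocity=.12)
r.sleep(.3)
s=r.sense();print(s['ee_pos']-tcp_for_tip(-.025,.079,.024),s['contact_force'],s['time'],s['gripper_width'])
for k in range(4):
    r.movel(tcp_for_tip(-.025,.079,.024-.0005*(k+1)),velocity=.02)
    s=r.sense();print(s['ee_pos']-tcp_for_tip(-.025,.079,.024-.0005*(k+1)),s['contact_force'],s['time'])
p=r.capture('side');cv2.imwrite('pics/side3.png',cv2.resize(p['pixels'][120:320,180:440],None,fx=3,fy=3))
p=r.capture('top');cv2.imwrite('pics/top3.png',cv2.resize(p['pixels'][170:370,150:350],None,fx=3,fy=3))
```

```text
[-0.      0.0002  0.0005] [ 0.7476  0.3017 -0.6015] 10.425 0.015980206064923386
[-0.  0.  0.] [ 1.3352 -0.375  -0.6531] 10.675
[-0.     -0.     -0.0001] [ 0.2188  0.1059 -0.5369] 10.925
[ 0. -0. -0.] [ 0.4835  0.2834 -0.3055] 11.175
[-0.     -0.     -0.0001] [-0.59    0.1798 -0.4378] 11.425
```

View pics/side3.png

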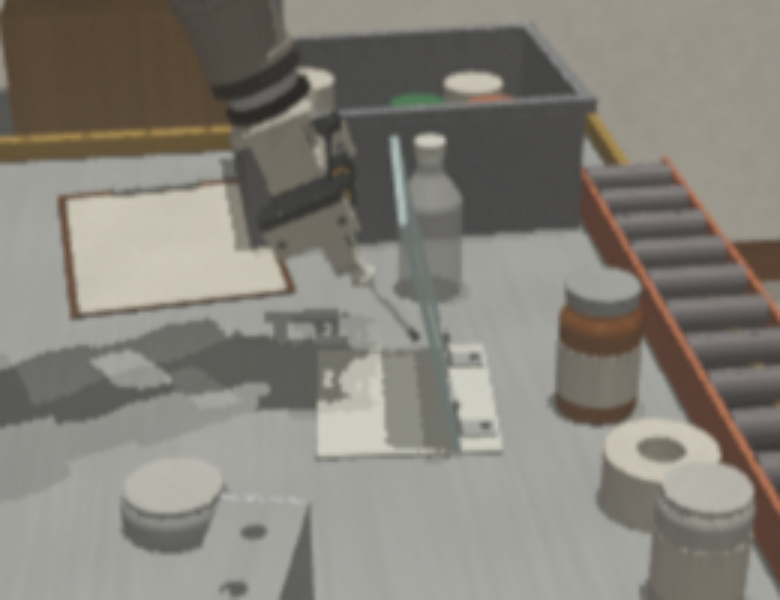

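View pics/top3.png

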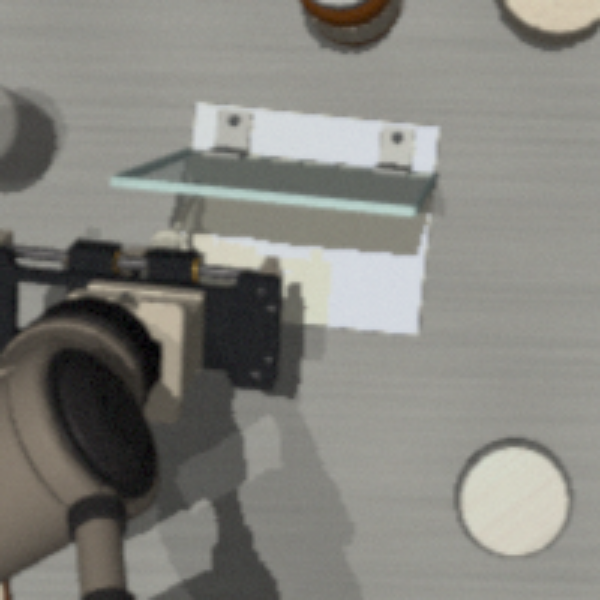

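```bash
cat >> h.py <<'E'
def favg(r,n=8,dt=.01):
    a=[]
    for _ in range(n):
        r.sleep(dt);a.append(r.sense()['contact_force'])
    return np.mean(a,0),np.std(a,0)
def gf(f): return np.array([f@XG,f@YG,f[2]])
E
python3 - <<'E'
from bench import r
from h import *
np.set_printoptions(precision=3,suppress=True)
r.movel(tcp_for_tip(-.025,.079,.015),velocity=.05)
b,sd=favg(r,25);print('bias',b,sd,r.sense()['time']);np.save('bias.npy',b)
z=.015
while z>.007:
    z-=.0004
    r.movel(tcp_for_tip(-.025,.079,z),velocity=.02)
    f,_=favg(r,5);f=gf(f-b);print(round(z,4),f)
    if f[2]>1.5: break
print(r.sense()['time'])
E
```

```text
bias [ 0.095 -0.015 -0.363] [0.374 0.391 0.538] 12.025
0.0146 [-0.012  0.015 -0.093]
0.0142 [-0.067  0.214 -0.626]
0.0138 [-0.051 -0.27   0.091]
0.0134 [-0.042  0.223 -0.005]
0.013 [-0.306  0.226 -0.459]
0.0126 [-0.38  -0.159 -0.156]
0.0122 [-0.247  0.048 -0.278]
0.0118 [ 0.174  0.064 -0.078]
0.0114 [-0.131  0.111 -0.679]
0.011 [ 0.     0.377 -0.229]
0.0106 [-0.279  0.369  1.55 ]
15.2333
```

Run:
```python
from bench import r
from h import *
np.set_printoptions(precision=3,suppress=True)
b=np.load('bias.npy')
r.movel(tcp_for_tip(-.025,.079,.0115),velocity=.02)
r.movel(tcp_for_tip(-.0115,.079,.0115),velocity=.04)
f,_=favg(r,10);print(gf(f-b))
x=-.0115
while x<.004:
    x+=.0005
    r.movel(tcp_for_tip(x,.079,.0115),velocity=.02)
    f,_=favg(r,5);f=gf(f-b);print(round(x,4),f)
    if f[0]<-1.2: break
print(r.sense()['time'])
```

```text
[-0.003 -0.017 -0.29 ]
-0.011 [ 0.197  0.103 -0.156]
-0.0105 [-0.039 -0.228 -0.26 ]
-0.01 [ 0.032 -0.19  -0.033]
-0.0095 [-0.279 -0.065 -0.168]
-0.009 [ 0.176  0.172 -0.168]
-0.0085 [-0.315 -0.213 -0.249]
-0.008 [-0.493  0.281 -0.42 ]
-0.0075 [-0.291 -0.25  -0.364]
-0.007 [-0.108 -0.039 -0.142]
-0.0065 [-0.33   0.177 -0.153]
-0.006 [-0.866  0.063 -0.112]
-0.0055 [-2.722 -0.134  0.101]
19.55
```

Run:
```python
from bench import r
from h import *
np.set_printoptions(precision=2,suppress=True)
b=np.load('bias.npy')
D=np.array([-2.2,0,3.5])
x,y,z=-.0056,.079,.0112
def upd(f,x,z):
    e=D-f
    # x: more +x -> more negative Fx ; z: lower -> more Fz
    return x+np.clip(-e[0]*1e-4,-2e-4,2e-4), z-np.clip(e[2]*1e-4,-2e-4,2e-4)
ok=0;ff=None;t0=r.sense()['time']
for k in range(14):
    r.movel(tcp_for_tip(x,y,z),velocity=.02)
    f,_=favg(r,6);f=gf(f-b);print('hold',round(x*1e3,2),round(z*1e3,2),f)
    ok=ok+1 if (abs(f-D)[[0,2]]<1).all() else 0
    x,z=upd(f,x,z)
    if ok>=2: break
assert ok>=2
ff=f
while y>-.0805:
    y-=.004
    y=max(y,-.081)
    r.movel(tcp_for_tip(x,y,z),velocity=.03)
    f,_=favg(r,4);f=gf(f-b);ff=.4*ff+.6*f
    if int(round(y*1e3+81))%2==0: print(round(y*1e3,1),round(x*1e3,2),round(z*1e3,2),f)
    if np.linalg.norm(f)>9.5: print('HIGH');r.movel(tcp_for_tip(x-.001,y,z+.001),velocity=.05);break
    x,z=upd(ff,x,z)
print(r.sense()['time']-t0,r.sense()['time'])
f,_=favg(r,10);print(gf(f-b))
p=r.capture('side');cv2.imwrite('pics/side4.png',cv2.resize(p['pixels'][120:320,180:440],None,fx=3,fy=3))
p=r.capture('top');cv2.imwrite('pics/top4.png',cv2.resize(p['pixels'][170:370,150:350],None,fx=3,fy=3))
import pickle;pickle.dump((x,y,z),open('st.pkl','wb'))
```

```text
hold -5.6 11.2 [-3.03 -0.12 -0.12]
hold -5.68 11.0 [-2.89 -0.14  0.45]
hold -5.75 10.8 [-2.96 -0.45  1.34]
hold -5.83 10.6 [-2.62 -0.33  1.83]
hold -5.87 10.43 [-2.88 -0.38  2.34]
hold -5.94 10.32 [-2.97 -0.27  2.43]
hold -6.01 10.21 [-2.9  -0.36  3.07]
hold -6.08 10.17 [-1.84 -0.63  3.48]
75.0 -6.05 10.16 [-1.54 -0.03  3.92]
71.0 -5.99 10.19 [-1.91 -0.31  3.64]
67.0 -5.96 10.21 [-2.28 -0.74  4.17]
63.0 -5.94 10.25 [-1.61 -0.51  4.21]
59.0 -5.9 10.32 [-1.48 -0.55  3.68]
55.0 -5.85 10.35 [-1.59 -0.41  3.2 ]
51.0 -5.79 10.35 [-1.86 -0.61  3.19]
47.0 -5.74 10.33 [-1.97 -0.66  3.73]
43.0 -5.71 10.33 [-3.   -0.57  3.54]
39.0 -5.74 10.34 [-2.25 -0.79  3.61]
35.0 -5.76 10.35 [-2.47 -0.81  3.23]
31.0 -5.78 10.33 [-2.4  -1.24  3.08]
27.0 -5.81 10.3 [-2.24 -0.41  3.01]
23.0 -5.82 10.26 [-2.05 -0.88  3.1 ]
19.0 -5.81 10.22 [-2.03 -1.08  3.59]
15.0 -5.8 10.21 [-2.51 -1.2   4.02]
11.0 -5.81 10.24 [-2.21 -1.09  3.26]
7.0 -5.82 10.23 [-2.12 -0.66  3.44]
3.0 -5.82 10.23 [-2.17 -1.1   4.23]
-1.0 -5.81 10.27 [-2.04 -1.11  4.03]
-5.0 -5.8 10.32 [-2.25 -1.15  3.47]
-9.0 -5.8 10.34 [-2.08 -0.76  3.99]
-13.0 -5.79 10.37 [-2.26 -0.73  3.45]
-17.0 -5.79 10.38 [-2.45 -0.8   2.89]
-21.0 -5.81 10.35 [-2.03 -0.89  3.66]
-25.0 -5.81 10.35 [-2.15 -0.49  3.17]
-29.0 -5.8 10.33 [-1.99 -1.17  2.63]
-33.0 -5.79 10.27 [-2.19 -1.13  3.11]
-37.0 -5.78 10.22 [-2.43 -0.96  3.81]
-41.0 -5.79 10.22 [-2.09 -1.08  3.67]
-45.0 -5.79 10.23 [-2.01 -1.23  3.52]
-49.0 -5.78 10.24 [-2.05 -1.23  3.36]
-53.0 -5.76 10.23 [-2.57 -1.18  3.25]
-57.0 -5.78 10.21 [-2.16 -0.82  3.61]
-61.0 -5.78 10.21 [-2.39 -1.49  3.53]
-65.0 -5.8 10.21 [-2.8  -1.    4.27]
-69.0 -5.84 10.26 [-1.98 -1.54  3.4 ]
-73.0 -5.84 10.27 [-2.04 -1.06  3.39]
-77.0 -5.83 10.27 [-2.31 -0.84  3.49]
-81.0 -5.84 10.27 [-1.9  -1.05  3.83]
15.0667 34.6167
[-2.22 -0.93  3.42]
```

View pics/side4.png

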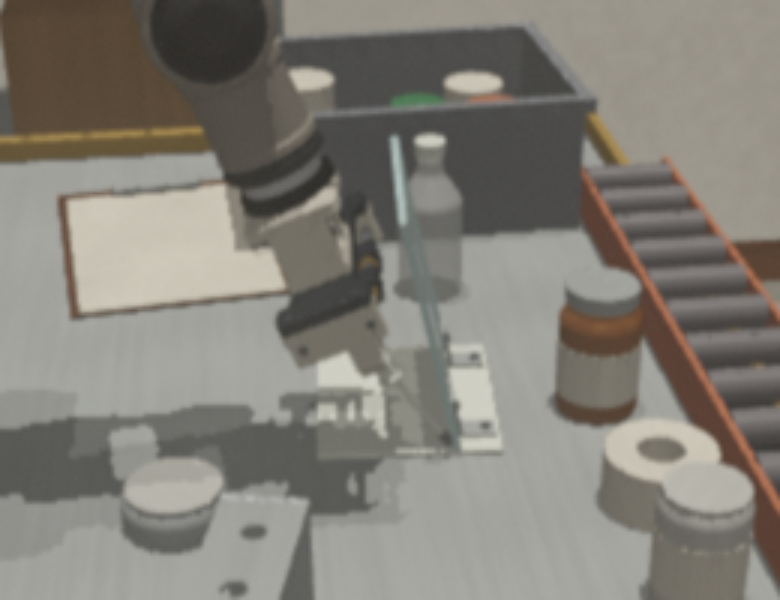

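View pics/top4.png

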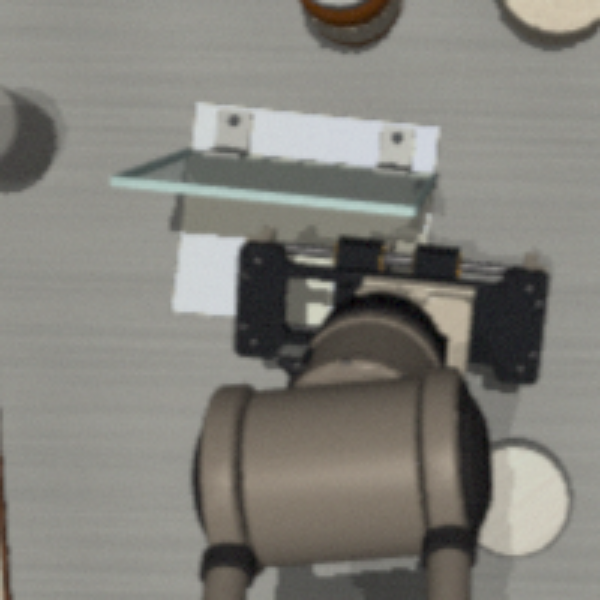

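Run:
```python
from bench import r
from h import *
import pickle
np.set_printoptions(precision=3,suppress=True)
b=np.load('bias.npy');x,y,z=pickle.load(open('st.pkl','rb'))
p=r.capture('side')
for l in('wand_tip','crease_right','crease_mid'):
    print(l,[(d['centre'],round(d['conf'],2)) for d in r.tip_of(p,l)[:2]])
print('cmd tip',G0+x*XG+y*YG+z*ZG,'guard right',G0-.09*YG)
r.movel(tcp_for_tip(x-.004,y,z+.004),velocity=.04)
f,_=favg(r,15);print('free',gf(f-b),r.sense()['time'],r.sense()['gripper_width'])
```

```text
wand_tip [([0.6606, 0.0853, 0.0109], 0.59)]
crease_right [([0.6646, 0.0748, 0.0053], 0.8)]
crease_mid [([0.6668, 0.1634, 0.0058], 0.96)]
cmd tip [0.659 0.083 0.01 ] guard right [0.664 0.073 0.   ]
free [-0.115 -0.035 -0.114] 35.4167 0.016192628836832947
```

Run:
```python
from bench import r
from h import *
np.set_printoptions(precision=4,suppress=True)
r.movel(tcp_for_tip(-.10,-.081,.11),velocity=.15)
r.move_pose(tcp_for_wand(.4957,-.158,.105+.15),OP)
pk=np.load('pickpose.npy')
r.movel(pk+[0,0,.09],velocity=.12);r.sleep(.3)
s=r.sense();print(s['ee_pos']-pk,s['time'],s['contact_force'])
b,_=favg(r,15);np.save('bias2.npy',b);print(b)
for n in('side','top'):
    p=r.capture(n);W=cloud(p)
    m=np.all((W>np.array([.46,-.2,.118]))&(W<np.array([.53,-.12,.19])),-1)
    print(n,[(l,[(d['centre'],round(d['conf'],2)) for d in r.tip_of(p,l)[:2]]) for l in('wand','wand_tip','slot2')])
    q=proj(p,[[.4957,-.158,.105],[.4957,-.158,.118],[.4957,-.158,.195]]);print(q)
    c=p['pixels'][150:360,190:350] if n=='side' else p['pixels'][250:400,340:520]
    cv2.imwrite(f'pics/{n}5.png',cv2.resize(c,None,fx=3.5 if n=='top' else 2.8,fy=3.5 if n=='top' else 2.8,interpolation=cv2.INTER_CUBIC))
```

```text
[ 0.0002 -0.0001  0.0905] 38.4333 [-0.4758  0.3834 -1.3408]
[ 0.1133  0.0673 -0.8447]
side [('wand', [([0.5019, -0.1596, 0.1936], 0.61)]), ('wand_tip', [([0.497, -0.1567, 0.118], 0.57), ([0.4681, -0.2719, 0.1053], 0.46)]), ('slot2', [([0.465, -0.2759, 0.1038], 0.97), ([0.4932, -0.157, 0.1076], 0.93)])]
[[264.0049 296.5521]
 [263.6152 291.1107]
 [261.1956 257.3216]]
top [('wand', []), ('wand_tip', []), ('slot2', [([0.4935, -0.1625, 0.1046], 0.91)])]
[[406.1545 311.1208]
 [407.3365 311.4723]
 [415.0135 313.7549]]
```

View pics/side5.png

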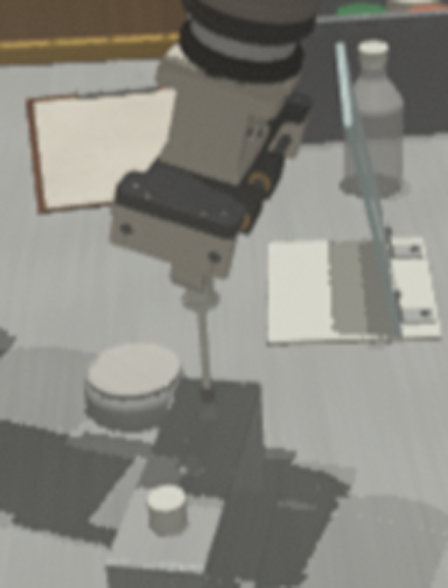

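View pics/top5.png

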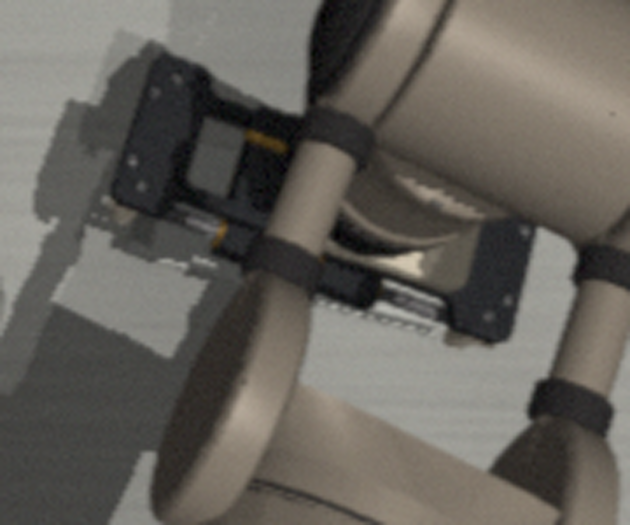

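Run:
```python
from bench import r
from h import *
np.set_printoptions(precision=3,suppress=True)
pk=np.load('pickpose.npy');b=np.load('bias2.npy')
seq=[.07,.05,.03,.015,.009,.006,.004,.003,.002,.0015,.001,.0005,0,-.0005,-.001]
for h in seq:
    r.movel(pk+[0,0,h],velocity=.08 if h>.012 else .03)
    f,_=favg(r,5);print(h,f-b,r.sense()['ee_pos']-pk)
    if np.hypot(*(f-b)[:2])>6 or (f-b)[2]>(4 if h>.004 else 2.0): print('stop');break
print(r.sense()['time'])
p=r.capture('side');cv2.imwrite('pics/side6.png',cv2.resize(p['pixels'][180:360,190:350],None,fx=3.2,fy=3.2,interpolation=cv2.INTER_CUBIC))
```

```text
0.07 [-0.34  -0.441  0.553] [ 0.   -0.    0.07]
0.05 [0.113 0.066 0.468] [ 0.   -0.    0.05]
0.03 [-0.081  0.015  0.335] [ 0.   -0.    0.03]
0.015 [ 0.278 -0.001  0.343] [ 0.    -0.     0.015]
0.009 [-0.251  0.154  0.333] [-0.     0.     0.009]
0.006 [ 0.001 -0.209  0.159] [-0.     0.     0.006]
0.004 [-0.231 -0.229 -0.196] [-0.     0.     0.004]
0.003 [-0.082 -0.143  0.118] [-0.    -0.     0.003]
0.002 [0.006 0.291 0.327] [-0.     0.     0.002]
0.0015 [-0.279 -0.216  0.019] [-0.    -0.     0.002]
0.001 [-0.668 -0.     0.118] [-0.    -0.     0.001]
0.0005 [-0.08  -0.06   0.323] [-0. -0.  0.]
0 [-0.063 -0.612  0.28 ] [ 0. -0. -0.]
-0.0005 [-0.911  0.291  6.445] [ 0. -0. -0.]
stop
43.675
```

View pics/side6.png

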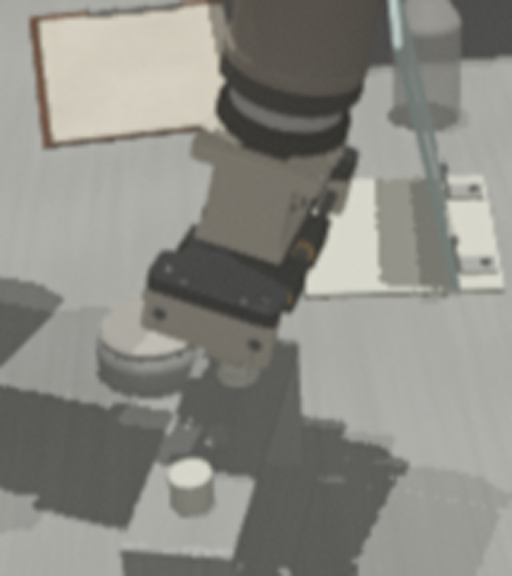

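Run:
```python
from bench import r
from h import *
np.set_printoptions(precision=4,suppress=True)
pk=np.load('pickpose.npy')
r.movel(pk,velocity=.03)
r.open_gripper();r.sleep(.3)
r.movel(pk+[0,0,.14],velocity=.12)
q=[-1.246,.342,1.524,0,1.275,-.146]
r.movej(q)
print(r.sense()['time'],r.sense()['gripper_width'])
for n in('side','top'):
    p=r.capture(n);W=cloud(p);print(n)
    for l in('wand','wand_grip','guard','crease_mid','vial'): print(l,[(d['centre'],round(d['conf'],2)) for d in r.tip_of(p,l)[:1]])
    m=np.all((W>np.array([.45,-.2,.12]))&(W<np.array([.54,-.11,.2])),-1);qq=W[m]
    print(qq.max(0),cv2.minAreaRect((qq[:,:2]*1000).astype(np.float32)))
    m=np.all((W>np.array([.55,.03,.03]))&(W<np.array([.75,.3,.3])),-1)
    print('pane',cv2.minAreaRect((W[m][:,:2]*1000).astype(np.float32)))
    cv2.imwrite(f'pics/{n}7.png',p['pixels'])
```

```text
48.3583 0.0916450807364713
side
wand [([0.4995, -0.1596, 0.1064], 0.79)]
wand_grip [([0.4951, -0.1576, 0.144], 0.58)]
guard [([0.6674, 0.1643, -0.0004], 0.85)]
crease_mid [([0.6646, 0.1635, 0.0027], 0.73)]
vial [([0.4703, -0.2734, 0.1059], 0.64)]
[ 0.5052 -0.1505  0.1758] ((495.7967834472656, -161.1403045654297), (18.51358413696289, 16.400604248046875), 67.3908920288086)
pane ((650.5444946289062, 162.68641662597656), (188.69332885742188, 49.216407775878906), 85.75495147705078)
top
wand [([0.7983, 0.1355, 0.0007], 0.65)]
wand_grip [([0.4962, -0.1593, 0.1403], 0.59)]
guard [([0.6697, 0.1653, -0.0027], 0.61)]
crease_mid [([0.6694, 0.164, 0.0075], 0.74)]
vial [([0.4646, -0.2759, 0.1066], 0.57)]
[ 0.5051 -0.1463  0.1782] ((495.8323669433594, -155.75942993164062), (15.807488441467285, 16.123756408691406), 70.55903625488281)
pane ((651.14208984375, 165.53509521484375), (183.29673767089844, 50.334442138671875), 85.74679565429688)
```

View pics/side7.png

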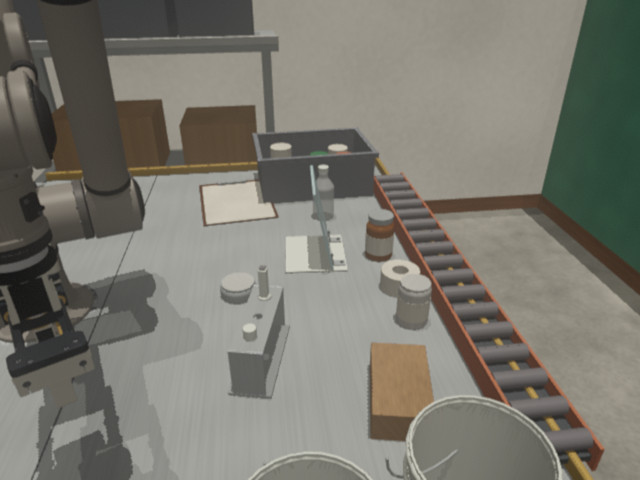

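View pics/top7.png

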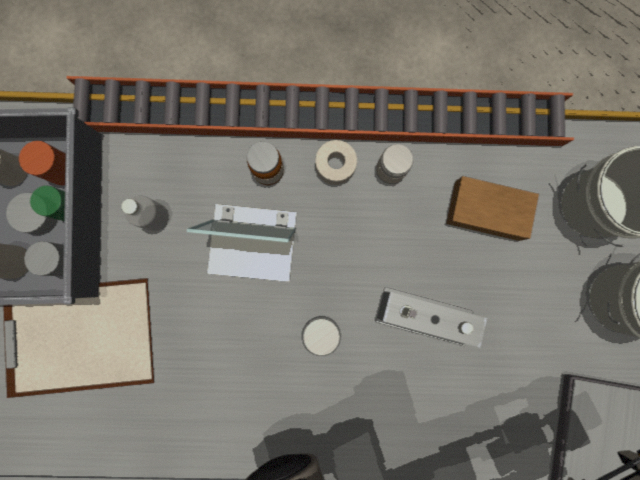

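The wand is back upright in its slot, at side pixel (264,282), with its collar down. The guard (pane at top pixel (240,232)) and all other things look as they did at the start.

Run:
```python
from bench import r
r.job_done();print(r.sense()['time'])
```

```text
the job is handed in; nothing more can be done
the job is handed in; nothing more can be done
```

The wipe is done and handed in at about 48.5 s of the 72 s allowed. I took the wand from the left-hand slot and drew its tip along the crease from the left end to the right end. I then put it back in the same slot and released it; `r.job_done()` gives no verdict.

- **Slant:** the wand leaned about 36° back towards the robot. A full in-line tilt put one wrist joint near its limit, so I gripped the wand at a 14° angle to the gripper and tilted the gripper 22°.
- **Wipe:** the tip went from about y = +79 to −81 mm in the guard's frame, in 4 mm steps taking about 13 s, so roughly 12 mm/s on average. That is slower than the few centimetres a second you asked for. A force loop held the net push at about 4 N (roughly 2.2 N on the pane and 3.5 N down), and every reading stayed between about 3 and 5 N. The force reading returned to zero when the tip left the guard.
- **Final checks:** the wand stands within about 1 mm of its starting position, and its collar met the shelf at its original height. The guard's pane measures within about 2 mm of its first position, and everything else looks unchanged in the pictures.

Two things disagreed:
- **Sideways force:** during the wipe there was a steady reading of up to about 1 N (1.5 N at most) along the crease, in the direction of travel. Friction should push the other way, and I did not find the cause.
- **Wand detection:** in the last top picture the network placed the wand wrongly, but its handle detection, the depth data and the side view agree that it is in the slot.

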